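# Seat a bearing housing in a corner fixture and hold it

## Robot

A 7-joint arm with a two-finger parallel gripper is mounted at the origin on the work surface. World frame = base frame: x ahead of the robot, y to its left, z up, the work surface at z = 0. Lengths are in m, angles in degrees, forces in N, time in s.
With the tool pointing down it reaches from about 0.4 to 0.75 m from the base axis. Payload 19.5 kg.
Tool frame: the origin (TCP) lies at the very end of the fingers, on their centre line; the grasp point (between the pads) lies 19 mm behind it; z points along the fingers, y is the direction in which the jaws open and shut (so a half turn about z gives the same grasp; the last joint's range is limited). The gripper opens to 85 mm and grips with 20 to 120 N. Pads are 22 mm wide; open, the fingers measure 114 mm over their backs; the gripper's body (76 mm by 85 mm) begins 54 mm behind the grasp point. The pads swing forward as they close: fully open they stand 13 mm farther back than shut.
Start: joints at [-77.905, 40.479, -1.581, 85.061, 1.261, 54.483, -4.326], TCP at [0.144, 0.557, 0.197] pointing down, gripper open.
Joint ranges: [-155.06, 155.06], [-18.47, 123.98], [-90, 86.84], [0, 140.48], [-83.41, 263.41], [0, 116], [-161.91, 161.91]. Speed limits (degrees/s): [108.29, 108.29, 147.25, 147.25, 172.46, 172.46, 172.46].

## Interface

Orientations are given as a 3x3 rotation matrix whose columns are the frame's x, y, z axes.
In Python, from plant import env, vision gives the robot as it stands.
- The arm moves only by the tool arm_command, never from a script. Its argument "plan" is a list of rows, each an object with "offset": the shift along the world's x, y, z in m, a list of three; "dr": the turn, a rotation vector about the world's x, y, z in rad, a list of three; "grip": the opening, from 0 (shut) to 1 (fully open). A call has 1 to 10 rows; each row shifts and turns the commanded pose from where the row before left it; what a row does not reach is not made up. A row lasts 1/8 s, in which the tool goes at most 62.5 mm and 10.7 degrees, less where a joint would pass 70% of its speed; a pose out of reach is approached as far as the arm can. A call is refused whole if a number of a shift passes 0.0625 or a number of a turn 0.188, either way. A call with a gripper value outside its range is refused whole. The fingers move at their own pace and stop on an object; "squeeze" is the grip in N (left out, the last holds). Time passes only in rows, so rows that do not move let the fingers close. It gives the time, the measured TCP pose, the force and the opening at its end, in the units of the state.
- env.state(): the state, without advancing time (a new reading comes with each control period).
- vision.get_image(name): name is "side" or "top" or "wrist"; returns a dict with "img" (400x640x3 uint8, red, green, blue), "range_z" (400x640 float32, m along the optical axis (not along the pixel's ray), 0 where there is no reading), "fx", "fy", "cx", "cy" (pixels), "position" and "attitude" of the camera in the world. Camera axes: x right, y down, z forward; pixel columns grow to the right and rows downward; lengths in m; the calibration is good to about 2 mm. A picture is of the moment at which its call begins.
- env.close_job(): hands the job in, once; it reports no verdict.
The state is a dict: "time_s": time; "joints": joint angles; "joint_vel": joint speeds; "tau": joint torques, N m; "tool_pos": TCP position; "ee_rot": TCP orientation; "wrist_force": force on the tool from outside, world axes, zero at the start; "moment": the same for the moment, N m; "gripper_width": finger opening in m.
Only numpy, scipy, OpenCV 4.12 (cv2) and the standard library are available. Lean on these libraries where they do the work, as an engineer would, in place of code of your own. Each camera call takes 0.05 s, during which the arm holds its last target.

## Task

Pick up the aluminium bearing housing and set it, flange down and flat, on the steel plate of the corner fixture, its long side along the long blue fence. Slide it home so that the flange is pressed flush against both blue fences at once, and finish while still holding it firmly pressed there, ready to be clamped: do not let go. Leave the wax bar, clamp block, brush and red tray where they are.

Things in the scene. Friction and masses are not known exactly. Their poses are not given: they have to be found in the camera images.
- housing_center (a point): Loose aluminium bearing housing, 0.3-0.55 kg, 52 mm high: flange 90 (x) x 66 (y) x 12 mm with a round hub, 44 mm diameter, 40 mm high, central on top (solid; its bore is only a dark disc). Starts flange down on the table, any yaw. Point: on the hub's axis, half-way up, 26 mm above the underside. x along the flange's long side, z up out of the hub. Half a turn about z makes no difference.
- corner (a point): Point on the fixture plate's top, 15 mm above the table, where the fences' inner faces would meet. z up; x along the long fence, towards the short one; y across the long fence. Long fence's inner face: y = 0; short one's: x = 0; the nest is at negative x and y, so press home to +x and +y. Seated, the housing's axis is at x = -45, y = -33 mm, its centre 26 mm up, long side along x.
- fixture: Corner fixture bolted down to the table: steel plate 200 (x) x 170 (y) x 15 mm with two low fences on it; does not move or yield, and is oiled: the housing slides on plate and fences with friction of about 0.2. Origin at the centre of the plate's underside; axes parallel to those of the corner point, which is at x = +65, y = +50, z = +15 mm from here.
- fence_long: Long blue fence fixed on the plate: 140 mm along x, 22 mm wide in y, 11 mm high (1 mm lower than the flange). Origin at the centre of its underside, on the plate.
- fence_short: Short blue fence fixed on the plate: 22 mm wide in x, 80 mm along y, 11 mm high. Origin at the centre of its underside, on the plate. The two fences do not quite meet: 10 mm is left open at the corner.
- wax_center (a point): Bystander: loose dark red bar of polishing wax, 100 x 45 x 40 mm; its centre.
- block_center (a point): Bystander: loose dark steel clamp block, 70 x 50 x 30 mm, two screw heads on top; its centre.
- tray_floor (a point): Bystander: loose open red tray 130 (x) x 180 (y) x 45 mm with thin steel rods in it; middle of its inner floor.
- brush_center (a point): Bystander: loose bench brush with blue handle lying flat, about 210 mm long (x), 60 mm wide, 25 mm high; a point near its middle, 12 mm up.
Mind the look-alikes: they are no part of the job. Of the things that look like the part that bears housing_center, take the one that is farthest to the robot's right at the start.

How it is judged:
By the outcome, as a careful person would: the job done as asked, in the order asked, and still so for the second after the job is handed in, while the arm keeps its last pose, push and grip.
It also fails if it takes over 59 s, if anything falls off the work surface, if the arm or the gripper's body presses on something with over 40 N, if the wrist force passes 120 N, or if a joint passes its speed limit or range.

## Working session

There is one attempt and no reset: what is moved stays moved. The work goes in short steps, Python scripts to look and compute and a tool call to move; the robot and the scene stay as the last step left them, time stands still between calls to the robot, and variables do not carry over. Pictures are saved under pics/ and viewed, and the job is handed in when it is done.

Besides the shell and the picture viewer there is one more tool, called after "Call:" as name(argument=value, ...), one argument or row to a line, values as JSON. arm_command: Moves the arm, as the interface text tells. Its arguments: {"type":"object","properties":{"plan":{"type":"array"},"squeeze":{"type":"number"}},"required":["plan"]}

```bash
ls; mkdir -p pics; cat > h.py <<'E'
import numpy as np, cv2, pickle
from plant import env, vision
def snap(n,tag):
    d=vision.get_image(n); pickle.dump(d,open(f'pics/{n}_{tag}.pkl','wb'))
    cv2.imwrite(f'pics/{n}_{tag}.png',d['img'][:,:,::-1]); return d
def load(n,tag): return pickle.load(open(f'pics/{n}_{tag}.pkl','rb'))
def onplane(d,u,v,z):
    R=np.array(d['attitude']);p=np.array(d['position'])
    r=R@np.array([(u-d['cx'])/d['fx'],(v-d['cy'])/d['fy'],1.]); return p+r*(z-p[2])/r[2]
def proj(d,P):
    q=np.array(d['attitude']).T@(np.array(P)-np.array(d['position']))
    return d['cx']+d['fx']*q[0]/q[2], d['cy']+d['fy']*q[1]/q[2]
def cloud(d):
    z=d['range_z'];v,u=np.mgrid[:z.shape[0],:z.shape[1]]
    c=np.stack([(u-d['cx'])/d['fx']*z,(v-d['cy'])/d['fy']*z,z],-1)
    return c@np.array(d['attitude']).T+np.array(d['position'])
E
python3 - <<'E'
from h import *
for n in('side','top','wrist'):
    d=snap(n,'0');print(n,d['position'],np.round(d['attitude'],3).tolist(),d['fx'],d['cx'],d['cy'])
print(env.state())
E
```

```text
pics
side [ 0.36153499 -0.90758976  0.78259073] [[0.971, -0.148, 0.187], [-0.239, -0.597, 0.766], [-0.001, -0.788, -0.615]] 389.5378003250443 326.58905274332386 200.3754495507822
top [0.39517115 0.00976534 1.35280039] [[-0.016, -0.989, 0.145], [-1.0, 0.014, -0.014], [0.012, -0.145, -0.989]] 475.1079904511755 314.62875857510926 193.59936040829712
wrist [0.06858057 0.57638065 0.37192334] [[0.249, 0.924, 0.29], [0.969, -0.237, -0.075], [-0.0, 0.3, -0.954]] 347.09612812758365 319.297693781148 196.33387905731337
{'time_s': 0.15, 'joints': array([-77.90843572,  40.50398277,  -1.58261472,  85.07841454,
         1.26278623,  54.48362862,  -4.32533785]), 'joint_vel': array([-0.01011072,  0.02615613,  0.05118266, -0.09576787,  0.03397667,
       -0.02189463,  0.07320199]), 'tau': array([ 2.07214922e-03, -8.83295488e+01,  1.23489562e+00, -2.36193413e+01,
        1.69016834e-02,  5.28443503e-03,  3.18962350e-05]), 'tool_pos': array([0.14373014, 0.55650116, 0.1969517 ]), 'ee_rot': array([[-9.68239933e-01,  2.50022810e-01, -1.60661421e-04],
       [ 2.50022856e-01,  9.68239576e-01, -8.33618578e-04],
       [-5.28649129e-05, -8.47311824e-04, -9.99999640e-01]]), 'wrist_force': array([ 0.20629784, -0.28670463, -0.04144813]), 'moment': array([ 0.06521485,  0.02155403, -0.02091357]), 'gripper_width': 0.08528503698476442}
```

View pics/top_0.png

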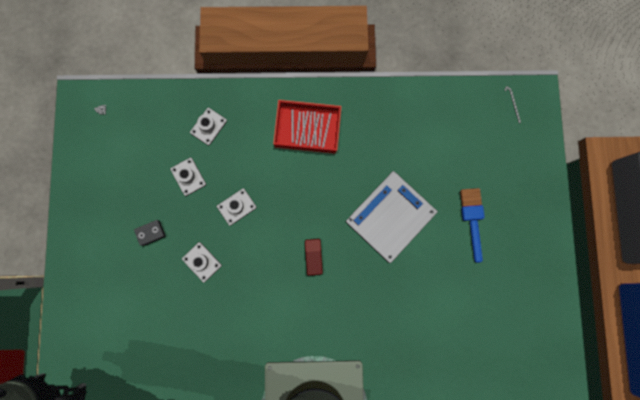

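View pics/side_0.png

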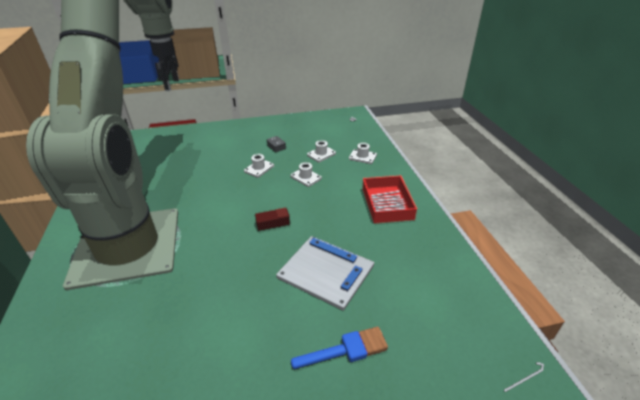

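View pics/wrist_0.png

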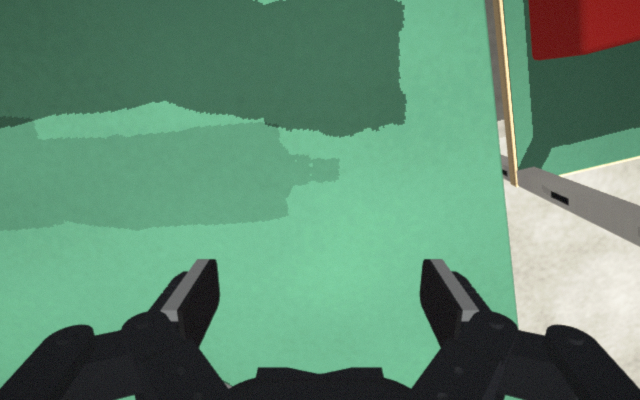

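Candidates in the top view are the four flanged parts with hubs at (206,122), (186,174), (236,205) and (200,262). Image right is robot right (−y), so (236,205) is the choice. I'll check it in a close crop and measure it.

```bash
python3 - <<'E'
from h import *
d=load('top','0');R=np.array(d['attitude'])
for u,v in [(206,122),(186,174),(236,205),(200,262)]: print((u,v),onplane(d,u,v,.052).round(3))
im=d['img'][:,:,::-1]
a=cv2.resize(im[150:240,150:290],None,fx=5,fy=5,interpolation=cv2.INTER_CUBIC)
cv2.imwrite('pics/crop1.png',a)
b=cv2.resize(im[160:270,335:445],None,fx=5,fy=5,interpolation=cv2.INTER_CUBIC)
cv2.imwrite('pics/crop2.png',b)
hsv=cv2.cvtColor(im,cv2.COLOR_BGR2HSV)
m=((hsv[...,0]>95)&(hsv[...,0]<125)&(hsv[...,1]>120)).astype(np.uint8)
m[:,:335]=0;m[:,445:]=0
cs,_=cv2.findContours(m,0,2)
for c in cs:
    if cv2.contourArea(c)<20: continue
    w=np.array([onplane(d,p[0][0],p[0][1],.026)[:2] for p in c],np.float32)
    print('fence',cv2.minAreaRect(w))
white=((hsv[...,1]<50)&(hsv[...,2]>110)).astype(np.uint8)
for (x0,x1,y0,y1,z) in [(335,445,160,270,.015),(215,260,185,228,.012)]:
    mm=np.zeros_like(white);mm[y0:y1,x0:x1]=white[y0:y1,x0:x1]
    mm|= (m if x0==335 else 0)
    cs,_=cv2.findContours(mm,0,2);c=max(cs,key=cv2.contourArea)
    w=np.array([onplane(d,p[0][0],p[0][1],z)[:2] for p in c],np.float32)
    print('plate/flange',cv2.minAreaRect(w))
E
```

```text
(206, 122) [0.795 0.294 0.052]
(186, 174) [0.646 0.347 0.052]
(236, 205) [0.557 0.208 0.052]
(200, 262) [0.404 0.304 0.052]
fence ((0.5552782416343689, -0.17077884078025818), (0.016432441771030426, 0.13366809487342834), 45.43023681640625)
fence ((0.5770927667617798, -0.27812033891677856), (0.07353326678276062, 0.019035018980503082), 45.27726364135742)
plate/flange ((0.5245605707168579, -0.2264520823955536), (0.17353662848472595, 0.20240148901939392), 45.49645233154297)
plate/flange ((0.5592002272605896, 0.2139561027288437), (0.0695340633392334, 0.09440191090106964), 33.613224029541016)
```

View pics/crop1.png

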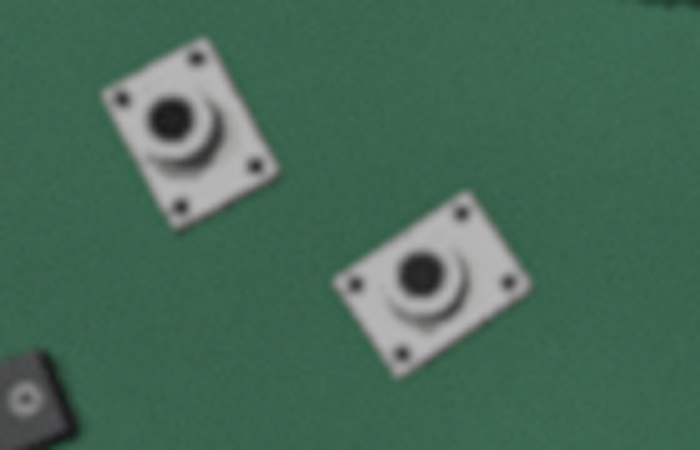

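View pics/crop2.png

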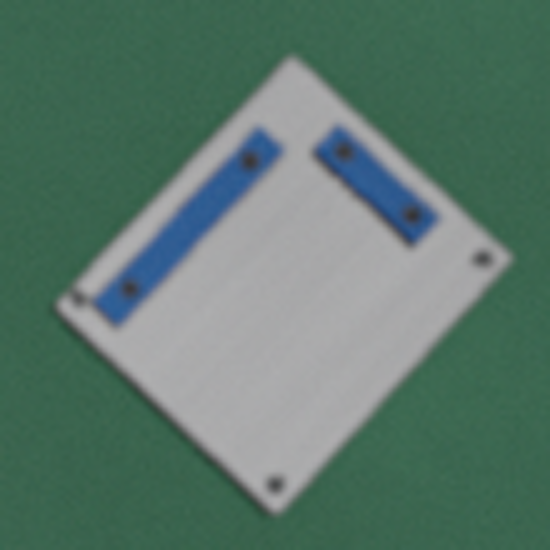

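The crop shows the chosen housing at crop (420,285), full-image (234,207), about (0.557, 0.212), with its long side at about −56°. It is clearly farther right than its neighbour. Corner fixture: long fence on the upper left, short fence on the upper right, corner at about (0.606, −0.237), x axis at about −44.5°. Next I move over the housing for a close look.

Call:
arm_command(
  plan=[
    {"offset":[0.0413,-0.0345,0],"dr":[0,0,-0.073],"grip":1},
    {"offset":[0.0413,-0.0345,0],"dr":[0,0,-0.073],"grip":1},
    {"offset":[0.0413,-0.0345,0],"dr":[0,0,-0.073],"grip":1},
    {"offset":[0.0413,-0.0345,0],"dr":[0,0,-0.073],"grip":1},
    {"offset":[0.0413,-0.0345,0],"dr":[0,0,-0.073],"grip":1},
    {"offset":[0.0413,-0.0345,0],"dr":[0,0,-0.073],"grip":1},
    {"offset":[0.0413,-0.0345,0],"dr":[0,0,-0.073],"grip":1},
    {"offset":[0.0413,-0.0345,0],"dr":[0,0,-0.073],"grip":1},
    {"offset":[0.0413,-0.0345,0],"dr":[0,0,-0.073],"grip":1},
    {"offset":[0.0413,-0.0345,0],"dr":[0,0,-0.073],"grip":1},
  ],
)

```text
time_s: 1.4
tool_pos: [0.5579, 0.2104, 0.1972]
ee_rot: [[-0.553, 0.833, -0.0], [0.833, 0.553, -0.0], [0.0, -0.0, -1.0]]
wrist_force: [0.9, 0.7, -0.5]
gripper_width: 0.0856
```

Call:
arm_command(
  plan=[
    {"offset":[0,0,0],"dr":[0,0,0],"grip":1},
    {"offset":[0,0,0],"dr":[0,0,0],"grip":1},
  ],
)

```text
time_s: 1.65
tool_pos: [0.5563, 0.2121, 0.197]
ee_rot: [[-0.555, 0.832, -0.001], [0.832, 0.555, 0.0], [0.001, -0.001, -1.0]]
wrist_force: [-0.4, 0.8, 0.7]
gripper_width: 0.0854
```

```bash
python3 - <<'E'
from h import *
d=snap('wrist','1');s=env.state()
print(s['tool_pos'],s['ee_rot'].round(4).tolist(),s['joints'].round(1),s['wrist_force'],s['time_s'])
c=cloud(d)
print(c[100:300:20,320].round(3).tolist())
E
```

```text
[0.55612336 0.21256111 0.19717715] [[-0.5559, 0.8313, -0.0007], [0.8313, 0.5559, 0.0004], [0.0007, -0.0004, -1.0]] [-26.9  42.6   6.1  80.6  -5.   57.1  14.1] [ 0.54801513  0.15141414 -0.79896351] 1.7
[[0.52, 0.267, -0.002], [0.531, 0.25, -0.001], [0.542, 0.233, 0.008], [0.549, 0.223, 0.052], [0.56, 0.207, 0.052], [0.579, 0.179, 0.01], [0.594, 0.156, -0.002], [0.608, 0.135, -0.002], [0.623, 0.113, -0.002], [0.638, 0.091, -0.002]]
```

View pics/wrist_1.png

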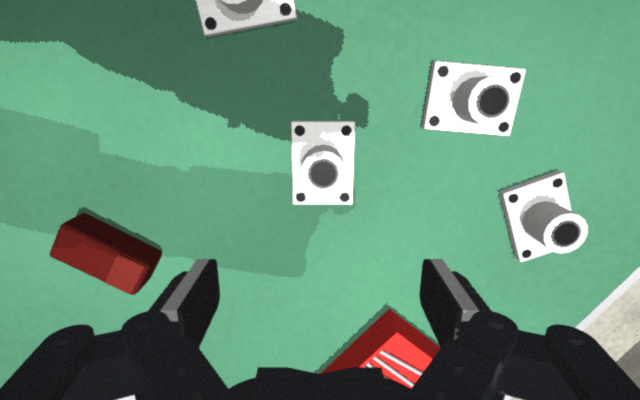

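The wrist view shows the housing at pixel (323,165), hub bore at (322,173), nearly aligned with the jaws. The other three look-alikes sit around it, and the wax bar is at (105,250).

```bash
cat >> h.py <<'E'
def house(d,box,dz=0):
    x0,x1,y0,y1=box
    im=d['img'].astype(int); mx=im.max(2);mn=im.min(2)
    m=((mx-mn<40)&(mx>50)).astype(np.uint8)
    mm=np.zeros_like(m);mm[y0:y1,x0:x1]=m[y0:y1,x0:x1]
    c=cloud(d)
    hub=c[(abs(c[...,2]-dz-.051)<.004)&(mm>0)|(abs(c[...,2]-dz-.051)<.004)&(np.pad(np.ones((y1-y0,x1-x0)),((y0,400-y1),(x0,640-x1)))>0)]
    (hx,hy),hr=cv2.minEnclosingCircle(hub[:,:2].astype(np.float32))
    print('hub depth',hx,hy,hr,len(hub),np.median(hub[:,2]))
    fl=(abs(c[...,2]-dz-.011)<.0035)&(mm>0)
    P=c[fl][:,:2].astype(np.float32); print('flange depth',cv2.minAreaRect(P),len(P))
    # dark bore by ray
    b=np.zeros_like(m);b[y0:y1,x0:x1]=(mx[y0:y1,x0:x1]<90)
    for k in cv2.findContours(b,0,2)[0]:
        a=cv2.contourArea(k)
        if a>30:
            e=cv2.fitEllipse(k);print('dark',e,onplane(d,e[0][0],e[0][1],dz+.052)[:2])
    k=max(cv2.findContours(mm,0,2)[0],key=cv2.contourArea)
    w=np.array([onplane(d,p[0][0],p[0][1],dz+.012)[:2] for p in k],np.float32)
    print('flange col',cv2.minAreaRect(w))
E
python3 - <<'E'
from h import *
house(load('wrist','1'),(280,370,110,215))
E
```

```text
hub depth 0.5590205788612366 0.2136470228433609 0.022093066945672035 1593 0.05079390154262309
flange depth ((0.5591956973075867, 0.21352262794971466), (0.06611981987953186, 0.0892023891210556), 33.782230377197266) 3230
dark ((344.1903991699219, 196.80960083007812), (6.585783958435059, 6.758901119232178), 45.0) [0.58882163 0.20610991]
dark ((300.2740173339844, 196.5184783935547), (6.925799369812012, 7.429595947265625), 55.351375579833984) [0.55339049 0.18272949]
dark ((322.6174621582031, 173.3501739501953), (22.249225616455078, 22.861148834228516), 118.31810760498047) [0.55848746 0.21381115]
dark ((345.7579040527344, 129.95066833496094), (8.417781829833984, 8.879292488098145), 5.41794490814209) [0.55331903 0.2592367 ]
dark ((299.29248046875, 130.2735595703125), (8.78748607635498, 9.366286277770996), 170.33856201171875) [0.51827893 0.23541913]
flange col ((0.557479977607727, 0.21459124982357025), (0.0684242770075798, 0.09120191633701324), 33.31208038330078)
```

Call:
arm_command(
  plan=[
    {"offset":[0.0029,0.001,-0.03],"dr":[0,0,0],"grip":1},
    {"offset":[0,0,-0.04],"dr":[0,0,0],"grip":1},
    {"offset":[0,0,-0.04],"dr":[0,0,0],"grip":1},
    {"offset":[0,0,-0.035],"dr":[0,0,0],"grip":1},
    {"offset":[0,0,-0.022],"dr":[0,0,0],"grip":1},
    {"offset":[0,0,-0.01],"dr":[0,0,0],"grip":1},
    {"offset":[0,0,0],"dr":[0,0,0],"grip":1},
    {"offset":[0,0,0],"dr":[0,0,0],"grip":1},
  ],
  squeeze=50,
)

```text
time_s: 2.7
tool_pos: [0.5601, 0.2131, 0.0213]
ee_rot: [[-0.555, 0.832, 0.001], [0.832, 0.555, 0.0], [-0.0, 0.001, -1.0]]
wrist_force: [-0.0, -0.6, 0.2]
gripper_width: 0.0855
```

Call:
arm_command(
  plan=[
    {"offset":[0,0,0],"dr":[0,0,0],"grip":0},
    {"offset":[0,0,0],"dr":[0,0,0],"grip":0},
    {"offset":[0,0,0],"dr":[0,0,0],"grip":0},
    {"offset":[0,0,0],"dr":[0,0,0],"grip":0},
    {"offset":[0,0,0],"dr":[0,0,0],"grip":0},
    {"offset":[0,0,0],"dr":[0,0,0],"grip":0},
    {"offset":[0,0,0],"dr":[0,0,0],"grip":0},
    {"offset":[0,0,0],"dr":[0,0,0],"grip":0},
  ],
  squeeze=50,
)

```text
time_s: 3.7
tool_pos: [0.5597, 0.2127, 0.0203]
ee_rot: [[-0.555, 0.832, -0.0], [0.832, 0.555, -0.0], [-0.0, -0.0, -1.0]]
wrist_force: [-0.2, 0.0, 0.3]
gripper_width: -0.0004
```

The gripper closed on nothing (width about 0), so I'm looking before moving.

```bash
python3 - <<'E'
from h import *
d=snap('wrist','2');snap('side','2');print(env.state())
im=cv2.imread('pics/side_2.png');cv2.imwrite('pics/side_2c.png',cv2.resize(im[80:240,200:440],None,fx=3,fy=3))
E
```

```text
{'time_s': 3.8, 'joints': array([-25.8691076 ,  56.45822627,   4.14192611,  89.19647516,
        -6.08492836,  34.57617215,  15.12857311]), 'joint_vel': array([-0.0234133 ,  0.01727623,  0.00214862, -0.02808327, -0.01572355,
       -0.04751529, -0.11263682]), 'tau': array([ 2.66531140e-03, -9.91795635e+01,  3.99419859e+00, -1.63823247e+01,
        1.22539914e-02,  2.11517785e-03, -6.88933437e-05]), 'tool_pos': array([0.5596842 , 0.21266446, 0.02025257]), 'ee_rot': array([[-5.54691011e-01,  8.32056403e-01, -1.53644545e-04],
       [ 8.32056418e-01,  5.54690999e-01, -1.14790446e-04],
       [-1.02868792e-05, -1.91514159e-04, -9.99999982e-01]]), 'wrist_force': array([ 0.54299879, -0.5033349 , -0.80925095]), 'moment': array([-0.01898492, -0.00324786,  0.0227301 ]), 'gripper_width': -7.37726203350725e-05}
```

View pics/wrist_2.png

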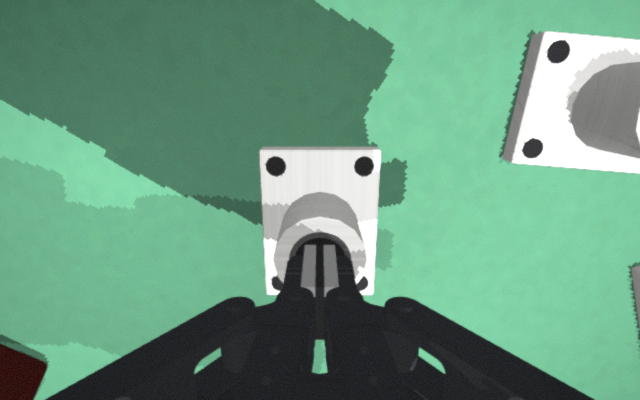

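View pics/side_2c.png

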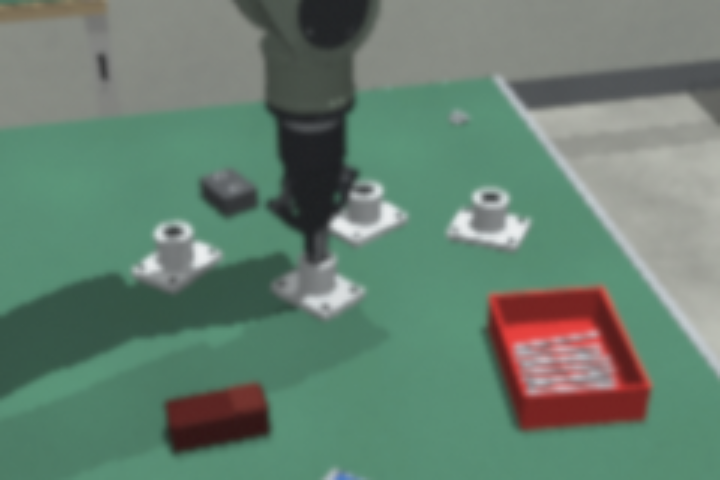

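```bash
python3 - <<'E'
from h import *
d=load('wrist','2');c=cloud(d)
for v in range(190,320,6): print(v,[c[v,u].round(3).tolist() for u in (308,320,332)])
print(d['position'])
house(d,(255,385,140,235))
E
```

```text
190 [[0.541, 0.228, 0.01], [0.547, 0.232, 0.01], [0.552, 0.236, 0.01]]
196 [[0.542, 0.227, 0.016], [0.547, 0.232, 0.02], [0.553, 0.234, 0.016]]
202 [[0.543, 0.227, 0.027], [0.547, 0.232, 0.03], [0.553, 0.234, 0.026]]
208 [[0.543, 0.228, 0.036], [0.547, 0.232, 0.039], [0.553, 0.234, 0.035]]
214 [[0.543, 0.228, 0.046], [0.547, 0.232, 0.047], [0.552, 0.234, 0.045]]
220 [[0.544, 0.227, 0.05], [0.548, 0.23, 0.049], [0.552, 0.233, 0.051]]
226 [[0.545, 0.225, 0.051], [0.549, 0.228, 0.051], [0.554, 0.231, 0.05]]
232 [[0.547, 0.222, 0.049], [0.551, 0.225, 0.051], [0.556, 0.229, 0.051]]
238 [[0.548, 0.221, 0.052], [0.552, 0.224, 0.052], [0.557, 0.226, 0.051]]
244 [[0.55, 0.217, 0.05], [0.554, 0.221, 0.052], [0.559, 0.224, 0.052]]
250 [[0.549, 0.22, 0.062], [0.553, 0.223, 0.062], [0.557, 0.226, 0.062]]
256 [[0.549, 0.22, 0.066], [0.553, 0.223, 0.068], [0.558, 0.225, 0.066]]
262 [[0.549, 0.22, 0.073], [0.553, 0.222, 0.072], [0.557, 0.225, 0.073]]
268 [[0.549, 0.221, 0.078], [0.553, 0.223, 0.077], [0.557, 0.225, 0.077]]
274 [[0.549, 0.22, 0.082], [0.553, 0.222, 0.081], [0.557, 0.225, 0.082]]
280 
[... 441 characters left out ...]
9, 0.222, 0.108], [0.559, 0.213, 0.091], [0.555, 0.226, 0.108]]
[0.51625831 0.27712142 0.1952973 ]
hub depth 0.5521813631057739 0.2239820659160614 0.017646847292780876 1132 0.050263340106040014
flange depth ((0.5478054881095886, 0.23040585219860077), (0.06626521050930023, 0.049884453415870667), 33.74517822265625) 7000
dark ((363.5418701171875, 165.86587524414062), (17.100107192993164, 18.008676528930664), 28.921688079833984) [0.5492532  0.26126465]
dark ((275.3016052246094, 165.6941375732422), (17.56380844116211, 18.304706573486328), 137.9150848388672) [0.51832612 0.24067309]
flange col ((0.545372486114502, 0.23058480024337769), (0.06964853405952454, 0.050548672676086426), 33.76942443847656)
```

Both views show the shut finger ends just above the hub top, at about z = 0.057 by depth. That is about 36 mm above the reported TCP height of 0.020. I'll check whether the offset was already there at the earlier poses.

```bash
python3 - <<'E'
from h import *
for t,p in(('0',[.1437,.5565,.197]),('1',[.5561,.2126,.1972])):
    d=load('wrist',t);c=cloud(d);R=np.array(d['attitude'])
    print(t,'cam-tcp',np.array(d['position'])-p)
    for v in range(250,400,12): print(v,[ (c[v,u].round(3)-np.round(p,3)).round(3).tolist() for u in (190,208,432,450)])
d=load('wrist','2');c=cloud(d)
for v in (330,350,370,390): print(v,[c[v,u].round(3).tolist() for u in (200,260,290,320,350,380,440)])
z=d['range_z']
# silhouette of tip: first finger row by column
for u in (300,308,314,326,332,340):
    col=c[:,u,2]; r=np.where(np.diff(col[236:262])>.004)[0]; print(u,r+236, col[246:252].round(3))
E
```

```text
0 cam-tcp [-0.07511943  0.01988065  0.17492334]
250 [[0.064, -0.174, -0.198], [0.07, -0.153, -0.199], [0.136, 0.104, -0.199], [0.141, 0.124, -0.198]]
262 [[0.08, -0.18, -0.199], [-0.023, -0.038, 0.053], [-0.001, 0.047, 0.053], [0.157, 0.122, -0.198]]
274 [[-0.023, -0.042, 0.061], [-0.02, -0.038, 0.057], [0.0, 0.045, 0.058], [0.0, 0.051, 0.061]]
286 [[-0.022, -0.04, 0.069], [-0.016, -0.039, 0.059], [0.006, 0.044, 0.058], [0.0, 0.048, 0.069]]
298 [[-0.022, -0.037, 0.076], [-0.011, -0.04, 0.06], [0.009, 0.043, 0.061], [-0.001, 0.046, 0.076]]
310 [[-0.018, -0.039, 0.076], [-0.007, -0.041, 0.061], [0.013, 0.042, 0.062], [0.002, 0.044, 0.078]]
322 [[-0.014, -0.04, 0.078], [-0.003, -0.042, 0.062], [0.018, 0.041, 0.063], [0.005, 0.043, 0.08]]
334 [[-0.011, -0.04, 0.08], [0.183, -0.195, -0.2], [0.255, 0.085, -0.199], [-0.075, 0.02, 0.175]]
346 [[-0.025, -0.025, 0.105], [0.201, -0.201, -0.199], [0.274, 0.083, -0.2], [-0.009, 0.036, 0.105]]
358 [[-0.025, -0.023, 0.11], [0.219, -0.207, -0.199], [0.292, 0.08, -0.199], [-0.01, 0.035, 0.11]]
370 [[-0.025, -0.022, 0.113], [-0.025, -0.018, 0.114], [-
[... 1851 characters left out ...]
, -0.001], [0.555, 0.232, 0.128], [0.563, 0.235, 0.126], [0.58, 0.24, 0.12]]
370 [[0.532, 0.186, 0.108], [0.539, 0.22, 0.133], [0.544, 0.224, 0.133], [0.622, 0.119, -0.002], [0.555, 0.232, 0.134], [0.561, 0.235, 0.133], [0.692, 0.167, -0.001]]
390 [[0.534, 0.188, 0.115], [0.539, 0.221, 0.139], [0.545, 0.224, 0.138], [0.553, 0.222, 0.133], [0.555, 0.231, 0.139], [0.56, 0.235, 0.139], [0.593, 0.227, 0.115]]
300 [255] [0.051 0.052 0.052 0.051 0.051 0.051]
308 [244] [0.058 0.059 0.06  0.061 0.062 0.062]
314 [244] [0.059 0.06  0.059 0.061 0.062 0.063]
326 [244] [0.058 0.059 0.061 0.061 0.062 0.063]
332 [242 244] [0.058 0.059 0.061 0.06  0.062 0.063]
340 [255] [0.053 0.052 0.051 0.052 0.05  0.051]
```

The offset is constant. The finger ends (open and shut) are really about 37 mm shorter than the reported TCP implies, so I will use true tip z = reported z + 0.037. I open, then go 39 mm lower, which puts the true tips at about 18 mm, still above the 12 mm flange.

Call:
arm_command(
  plan=[
    {"offset":[0,0,0.005],"dr":[0,0,0],"grip":1},
    {"offset":[0,0,0],"dr":[0,0,0],"grip":1},
    {"offset":[0,0,0],"dr":[0,0,0],"grip":1},
    {"offset":[0,0,0],"dr":[0,0,0],"grip":1},
    {"offset":[0,0,0],"dr":[0,0,0],"grip":1},
    {"offset":[0,0,0],"dr":[0,0,0],"grip":1},
  ],
)

```text
time_s: 4.55
tool_pos: [0.5597, 0.2127, 0.0252]
ee_rot: [[-0.555, 0.832, -0.0], [0.832, 0.555, -0.0], [0.0, -0.0, -1.0]]
wrist_force: [-0.9, -0.4, -0.6]
gripper_width: 0.0855
```

Call:
arm_command(
  plan=[
    {"offset":[-0.0005,0.0008,-0.012],"dr":[0,0,0],"grip":1},
    {"offset":[0,0,-0.012],"dr":[0,0,0],"grip":1},
    {"offset":[0,0,-0.012],"dr":[0,0,0],"grip":1},
    {"offset":[0,0,-0.008],"dr":[0,0,0],"grip":1},
    {"offset":[0,0,0],"dr":[0,0,0],"grip":1},
    {"offset":[0,0,0],"dr":[0,0,0],"grip":1},
  ],
)

```text
time_s: 5.3
tool_pos: [0.5594, 0.2135, -0.0185]
ee_rot: [[-0.555, 0.832, 0.0], [0.832, 0.555, 0.0], [-0.0, 0.0, -1.0]]
wrist_force: [-0.9, -0.8, -0.3]
gripper_width: 0.0853
```

Call:
arm_command(
  plan=[
    {"offset":[0,0,0],"dr":[0,0,0],"grip":0},
    {"offset":[0,0,0],"dr":[0,0,0],"grip":0},
    {"offset":[0,0,0],"dr":[0,0,0],"grip":0},
    {"offset":[0,0,0],"dr":[0,0,0],"grip":0},
    {"offset":[0,0,0],"dr":[0,0,0],"grip":0},
    {"offset":[0,0,0],"dr":[0,0,0],"grip":0},
  ],
  squeeze=60,
)

```text
time_s: 6.05
tool_pos: [0.5594, 0.2136, -0.0183]
ee_rot: [[-0.555, 0.832, 0.0], [0.832, 0.555, 0.0], [-0.0, 0.0, -1.0]]
wrist_force: [-2.3, -0.3, 7.1]
gripper_width: 0.0429
```

```bash
python3 - <<'E'
from h import *
d=snap('wrist','3');s=env.state();print(s['wrist_force'],s['gripper_width'],s['tool_pos'])
E
```

```text
[-2.10671883 -1.31694881  6.60713803] 0.04319080334541482 [ 0.55939458  0.21359471 -0.01824288]
```

View pics/wrist_3.png

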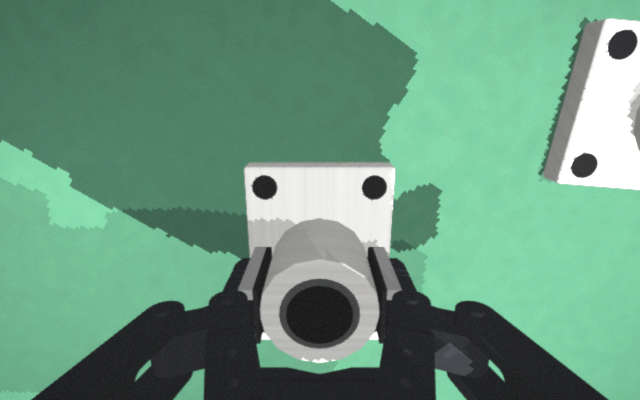

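The hub is gripped (43 mm opening) at (320,310) in the image, with the flange edge level at row 163, so it is aligned with the jaws. Now I lift and carry it.

Call:
arm_command(
  plan=[
    {"offset":[0,0,0.015],"dr":[0,0,0],"grip":0},
    {"offset":[0,0,0.03],"dr":[0,0,0],"grip":0},
    {"offset":[0,0,0.03],"dr":[0,0,0],"grip":0},
    {"offset":[0,0,0.01],"dr":[0,0,0],"grip":0},
    {"offset":[0,0,0],"dr":[0,0,0],"grip":0},
  ],
)

```text
time_s: 6.72
tool_pos: [0.5592, 0.2136, 0.0665]
ee_rot: [[-0.555, 0.832, 0.0], [0.832, 0.555, 0.0], [-0.0, 0.0, -1.0]]
wrist_force: [-0.8, -0.8, -3.9]
gripper_width: 0.0426
```

```bash
python3 - <<'E'
from h import *
d=snap('wrist','4');s=env.state();print(s['wrist_force'],s['moment'],s['gripper_width'],s['tool_pos'])
E
```

```text
[ 0.01211788 -0.85228644 -2.40204175] [-0.04538386 -0.01308432 -0.02748204] 0.04267215341522471 [0.5588579  0.21342708 0.06567989]
```

View pics/wrist_4.png

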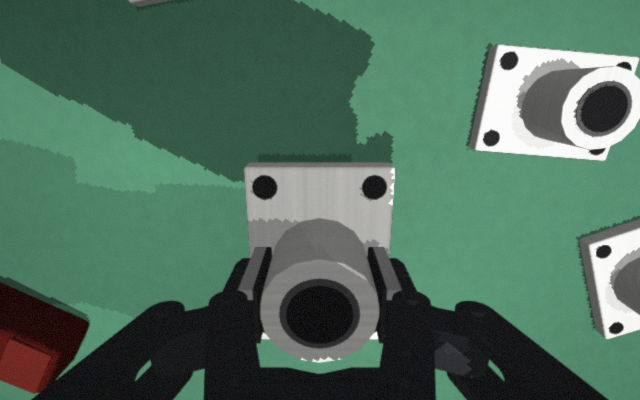

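The housing is lifted and did not slip: its flange edge is still at row 163. Now the carry.

Call:
arm_command(
  plan=[
    {"offset":[-0.003,-0.0441,0],"dr":[0,0,0.0204],"grip":0},
    {"offset":[-0.003,-0.0441,0],"dr":[0,0,0.0204],"grip":0},
    {"offset":[-0.003,-0.0441,0],"dr":[0,0,0.0204],"grip":0},
    {"offset":[-0.003,-0.0441,0],"dr":[0,0,0.0204],"grip":0},
    {"offset":[-0.003,-0.0441,0],"dr":[0,0,0.0204],"grip":0},
    {"offset":[-0.003,-0.0441,0],"dr":[0,0,0.0204],"grip":0},
    {"offset":[-0.003,-0.0441,0],"dr":[0,0,0.0204],"grip":0},
    {"offset":[-0.003,-0.0441,0],"dr":[0,0,0.0204],"grip":0},
    {"offset":[-0.003,-0.0441,0],"dr":[0,0,0.0204],"grip":0},
    {"offset":[-0.003,-0.0441,0],"dr":[0,0,0.0204],"grip":0},
  ],
)

```text
time_s: 8.02
tool_pos: [0.5285, -0.2287, 0.0651]
ee_rot: [[-0.712, 0.702, -0.001], [0.702, 0.712, 0.001], [0.002, -0.0, -1.0]]
wrist_force: [0.8, -0.2, -3.8]
gripper_width: 0.0423
```

Call:
arm_command(
  plan=[
    {"offset":[0,0,0],"dr":[0,0,0],"grip":0},
    {"offset":[0,0,0],"dr":[0,0,0],"grip":0},
  ],
)

```text
time_s: 8.28
tool_pos: [0.5289, -0.2268, 0.0654]
ee_rot: [[-0.712, 0.702, -0.001], [0.702, 0.712, 0.001], [0.002, -0.0, -1.0]]
wrist_force: [-0.1, 0.0, -3.6]
gripper_width: 0.0427
```

```bash
python3 - <<'E'
from h import *
d=snap('wrist','5');d2=snap('top','5');d3=snap('side','5');s=env.state();print(s['wrist_force'],s['moment'],s['gripper_width'],s['tool_pos'],s['ee_rot'].round(4).tolist(),s['joints'].round(1))
a=cv2.imread('pics/side_5.png')[180:340,240:420];cv2.imwrite('pics/side_5c.png',cv2.resize(a,None,fx=4,fy=3.7,interpolation=2))
E
```

```text
[ 0.20479019  0.56640776 -3.85910141] [-0.06971122  0.01673861  0.0372324 ] 0.042696304673627956 [ 0.52931419 -0.22644701  0.06595641] [[-0.7126, 0.7015, -0.0005], [0.7015, 0.7126, 0.0005], [0.0007, -0.0, -1.0]] [23.  50.7 -5.9 92.8  7.6 36.9 58.6]
```

View pics/wrist_5.png

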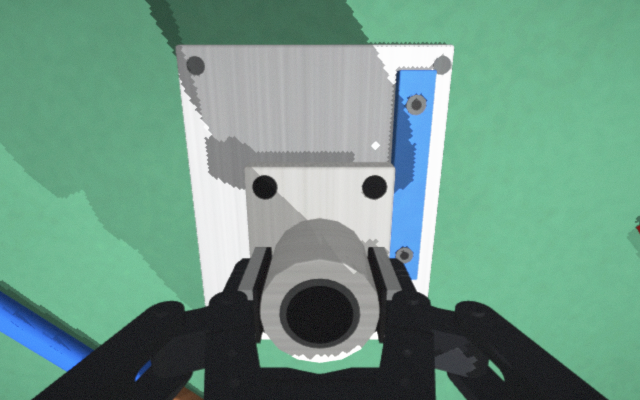

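View pics/side_5c.png

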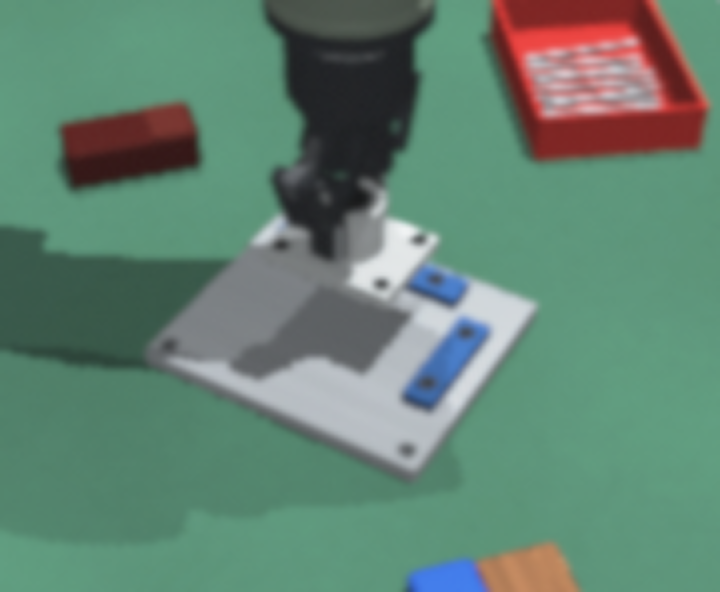

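The wrist view shows the held flange (top edge at row 166, columns 245–393) and the long blue fence at columns 390–437, rows 68–280. The side crop shows the short fence free. I measure the fences and the flange.

```bash
python3 - <<'E'
from h import *
def blue(d):
    h=cv2.cvtColor(d['img'],cv2.COLOR_RGB2HSV);return ((h[...,0]>95)&(h[...,0]<125)&(h[...,1]>110)).astype(np.uint8)
d=load('wrist','5');m=blue(d);m[:,:380]=0;m[:,450:]=0;m[:60]=0;m[285:]=0
c=cloud(d)
def line(P):
    vx,vy,x0,y0=cv2.fitLine(np.array(P,np.float32),cv2.DIST_HUBER,0,.001,.001).ravel()
    if vx<0:vx,vy=-vx,-vy
    return np.degrees(np.arctan2(vy,vx)),np.array([x0,y0]),np.array([vx,vy])
inn=[];out=[]
for v in range(175,260):
    w=np.where(m[v])[0]
    out.append(onplane(d,w.max()+.5,v,.026)[:2])
for v in range(76,160):
    w=np.where(m[v])[0]; inn.append(onplane(d,w.min()-.5,v,.026)[:2]); out.append(onplane(d,w.max()+.5,v,.026)[:2])
li=line(inn);lo=line(out);print('inner',li,'outer',lo)
k=(m>0)&(abs(c[...,2]-.026)<.004);P=c[k][:,:2].astype(np.float32);r=cv2.minAreaRect(P);print('depth fence',r,np.median(c[k][:,2]))
# flange
im=d['img'].astype(int)
sel=(c[...,2]>.075)&(c[...,2]<.13);sel[:,:235]=0;sel[:,405:]=0;sel[:150]=0;sel[250:]=0
fl=c[150:215,235:405];print('flange z',np.median(c[180:215,275:300][...,2]),np.median(c[170:178,285:350,2]))
zt=np.median(c[180:215,275:300][...,2])
k=np.zeros(c.shape[:2],bool);k[150:240,235:405]=abs(c[150:240,235:405,2]-zt)<.004
# edge pts top row
E=[];Rr=[]
for u in range(252,388): 
    w=np.where(k[:,u])[0]
    E.append(onplane(d,u,w.min()-.5,zt)[:2])
for v in range(180,240):
    w=np.where(k[v,300:])[0]; Rr.append(onplane(d,300+w.max()+.5,v,zt)[:2])
e=line(E);rr=line(Rr);print('flange short edge',e,'long edge',rr)
n=np.array([-li[2][1],li[2][0]]);print('gap long edge->fence',(li[1]-rr[1])@n)
# short fence, side and top
for nm,box in(('side',(320,380,255,300)),('top',(380,445,170,240))):
    q=load(nm,'5');mm=blue(q);b=np.zeros_like(mm);x0,x1,y0,y1=box;b[y0:y1,x0:x1]=mm[y0:y1,x0:x1]
    for kk in cv2.findContours(b,0,2)[0]:
        if cv2.contourArea(kk)>15:
            w=np.array([onplane(q,*p[0],.026)[:2] for p in kk],np.float32);print(nm,cv2.minAreaRect(w))
q=load('side','5');cq=cloud(q);mm=blue(q);b=np.zeros_like(mm);b[255:300,335:380]=mm[255:300,335:380]
k=(b>0)&(abs(cq[...,2]-.026)<.005);print('side depth',cv2.minAreaRect(cq[k][:,:2].astype(np.float32)),np.median(cq[k][:,2]))
E
```

```text
inner (np.float32(-44.486618), array([ 0.5175013 , -0.15253335], dtype=float32), array([ 0.7134141, -0.7007427], dtype=float32)) outer (np.float32(-44.489662), array([ 0.556476  , -0.15904418], dtype=float32), array([ 0.7133768 , -0.70078063], dtype=float32))
depth fence ((0.5560586452484131, -0.1727486550807953), (0.02182527631521225, 0.13817979395389557), 45.44865036010742) 0.024430924204457
flange z 0.09406273333312484 0.09408777849299577
flange short edge (np.float32(45.455566), array([ 0.49738136, -0.19303405], dtype=float32), array([0.70146215, 0.71270674], dtype=float32)) long edge (np.float32(-44.777103), array([ 0.53476465, -0.1868244 ], dtype=float32), array([ 0.7098522 , -0.70435065], dtype=float32))
gap long edge->fence 0.012366544
side ((0.5767695307731628, -0.28699904680252075), (0.07951465249061584, 0.019697017967700958), 45.5813102722168)
side ((0.5906741619110107, -0.2212093025445938), (0.021765602752566338, 0.032141078263521194), 76.12535095214844)
top ((0.578772783279419, -0.19815386831760406), (0.00849244836717844, 0.025742989033460617), 87.91831970214844)
side depth ((0.5847976207733154, -0.26531168818473816), (0.11548902094364166, 0.047529928386211395), 72.80899047851562) 0.02507246143470132
```

The housing yaw matches the fence to about 0.1–0.3°. The gaps are about 12 mm to the long fence and about 17–20 mm to the short one. Now lower to the plate.

Call:
arm_command(
  plan=[
    {"offset":[0,0,-0.02],"dr":[0,0,0],"grip":0},
    {"offset":[0,0,-0.025],"dr":[0,0,0],"grip":0},
    {"offset":[0,0,-0.015],"dr":[0,0,0],"grip":0},
    {"offset":[0,0,-0.003],"dr":[0,0,0],"grip":0},
    {"offset":[0,0,-0.001],"dr":[0,0,0],"grip":0},
    {"offset":[0,0,0],"dr":[0,0,0],"grip":0},
  ],
)

```text
time_s: 9.18
tool_pos: [0.5295, -0.2276, 0.0029]
ee_rot: [[-0.712, 0.702, 0.001], [0.702, 0.712, -0.0], [-0.001, 0.0, -1.0]]
wrist_force: [0.5, -0.0, -3.6]
gripper_width: 0.0428
```

Call:
arm_command(
  plan=[
    {"offset":[0,0,-0.001],"dr":[0,0,0],"grip":0},
    {"offset":[0,0,-0.001],"dr":[0,0,0],"grip":0},
  ],
)

```text
time_s: 9.43
tool_pos: [0.5293, -0.2276, 0.0004]
ee_rot: [[-0.712, 0.702, 0.0], [0.702, 0.712, -0.0], [-0.0, 0.0, -1.0]]
wrist_force: [0.2, 0.1, -3.2]
gripper_width: 0.043
```

Call:
arm_command(
  plan=[
    {"offset":[0,0,-0.001],"dr":[0,0,0],"grip":0},
    {"offset":[0,0,0],"dr":[0,0,0],"grip":0},
  ],
)

```text
time_s: 9.68
tool_pos: [0.5292, -0.2275, -0.0008]
ee_rot: [[-0.712, 0.702, -0.0], [0.702, 0.712, -0.0], [0.0, -0.0, -1.0]]
wrist_force: [0.2, -1.0, -3.9]
gripper_width: 0.0428
```

Call:
arm_command(
  plan=[
    {"offset":[0,0,-0.001],"dr":[0,0,0],"grip":0},
    {"offset":[0,0,0],"dr":[0,0,0],"grip":0},
  ],
)

```text
time_s: 9.93
tool_pos: [0.5292, -0.2275, -0.0018]
ee_rot: [[-0.712, 0.702, -0.0], [0.702, 0.712, -0.0], [0.0, -0.0, -1.0]]
wrist_force: [-0.2, -0.4, -3.1]
gripper_width: 0.0427
```

Call:
arm_command(
  plan=[
    {"offset":[0,0,-0.001],"dr":[0,0,0],"grip":0},
    {"offset":[0,0,0],"dr":[0,0,0],"grip":0},
  ],
)

```text
time_s: 10.18
tool_pos: [0.5292, -0.2275, -0.0028]
ee_rot: [[-0.712, 0.702, -0.0], [0.702, 0.712, -0.0], [0.0, -0.0, -1.0]]
wrist_force: [-0.3, 0.4, -3.7]
gripper_width: 0.043
```

Call:
arm_command(
  plan=[
    {"offset":[0,0,-0.0005],"dr":[0,0,0],"grip":0},
    {"offset":[0,0,0],"dr":[0,0,0],"grip":0},
  ],
)

```text
time_s: 10.42
tool_pos: [0.5292, -0.2275, -0.0032]
ee_rot: [[-0.712, 0.702, -0.0], [0.702, 0.712, -0.0], [-0.0, -0.0, -1.0]]
wrist_force: [-0.0, 0.1, -3.1]
gripper_width: 0.0423
```

Call:
arm_command(
  plan=[
    {"offset":[0,0,-0.0005],"dr":[0,0,0],"grip":0},
    {"offset":[0,0,0],"dr":[0,0,0],"grip":0},
  ],
)

```text
time_s: 10.68
tool_pos: [0.5292, -0.2276, -0.0033]
ee_rot: [[-0.712, 0.702, 0.0], [0.702, 0.712, -0.0], [-0.0, -0.0, -1.0]]
wrist_force: [-4.0, 1.0, 7.1]
gripper_width: 0.0428
```

Call:
arm_command(
  plan=[
    {"offset":[0,0,-0.0005],"dr":[0,0,0],"grip":0},
    {"offset":[0,0,0],"dr":[0,0,0],"grip":0},
  ],
)

```text
time_s: 10.92
tool_pos: [0.5292, -0.2275, -0.0033]
ee_rot: [[-0.712, 0.702, 0.0], [0.702, 0.712, -0.0], [-0.0, -0.0, -1.0]]
wrist_force: [-5.8, 2.0, 19.4]
gripper_width: 0.0427
```

Call:
arm_command(
  plan=[
    {"offset":[0,0,-0.0005],"dr":[0,0,0],"grip":0},
    {"offset":[0,0,0],"dr":[0,0,0],"grip":0},
  ],
)

```text
time_s: 11.18
tool_pos: [0.5292, -0.2276, -0.0033]
ee_rot: [[-0.712, 0.703, 0.0], [0.703, 0.712, -0.0], [-0.001, -0.0, -1.0]]
wrist_force: [-7.7, 3.7, 28.8]
gripper_width: 0.0421
```

Contact with the plate (about 20 N/mm). I back off to a light down force and slide toward the long fence.

Call:
arm_command(
  plan=[
    {"offset":[0,0,0.001],"dr":[0,0,0],"grip":0},
    {"offset":[0.0021,0.0021,0],"dr":[0,0,0],"grip":0},
    {"offset":[0.0021,0.0021,0],"dr":[0,0,0],"grip":0},
    {"offset":[0.0014,0.0014,0],"dr":[0,0,0],"grip":0},
    {"offset":[0.0007,0.0007,0],"dr":[0,0,0],"grip":0},
    {"offset":[0,0,0],"dr":[0,0,0],"grip":0},
  ],
)

```text
time_s: 11.92
tool_pos: [0.5358, -0.2218, -0.0032]
ee_rot: [[-0.711, 0.703, 0.001], [0.703, 0.711, -0.001], [-0.001, -0.0, -1.0]]
wrist_force: [-2.5, -2.3, 8.2]
gripper_width: 0.0429
```

Call:
arm_command(
  plan=[
    {"offset":[0.0007,0.0007,0],"dr":[0,0,0],"grip":0},
    {"offset":[0,0,0],"dr":[0,0,0],"grip":0},
  ],
)

```text
time_s: 12.18
tool_pos: [0.5364, -0.2212, -0.0033]
ee_rot: [[-0.711, 0.703, 0.001], [0.703, 0.711, -0.001], [-0.001, -0.0, -1.0]]
wrist_force: [-2.4, -3.0, 9.8]
gripper_width: 0.0428
```

Call:
arm_command(
  plan=[
    {"offset":[0.0007,0.0007,0],"dr":[0,0,0],"grip":0},
    {"offset":[0,0,0],"dr":[0,0,0],"grip":0},
  ],
)

```text
time_s: 12.42
tool_pos: [0.5371, -0.2205, -0.0032]
ee_rot: [[-0.711, 0.703, 0.001], [0.703, 0.711, -0.001], [-0.001, -0.0, -1.0]]
wrist_force: [-2.6, -2.9, 9.0]
gripper_width: 0.0428
```

Call:
arm_command(
  plan=[
    {"offset":[0.0007,0.0007,0],"dr":[0,0,0],"grip":0},
    {"offset":[0,0,0],"dr":[0,0,0],"grip":0},
  ],
)

```text
time_s: 12.68
tool_pos: [0.5378, -0.2198, -0.0032]
ee_rot: [[-0.711, 0.703, 0.001], [0.703, 0.711, -0.001], [-0.001, -0.0, -1.0]]
wrist_force: [-2.9, -2.5, 9.2]
gripper_width: 0.0432
```

Call:
arm_command(
  plan=[
    {"offset":[0.0007,0.0007,0],"dr":[0,0,0],"grip":0},
    {"offset":[0,0,0],"dr":[0,0,0],"grip":0},
  ],
)

```text
time_s: 12.92
tool_pos: [0.5385, -0.2191, -0.0033]
ee_rot: [[-0.711, 0.703, 0.001], [0.703, 0.711, -0.001], [-0.001, -0.0, -1.0]]
wrist_force: [-2.7, -2.2, 8.1]
gripper_width: 0.0426
```

Call:
arm_command(
  plan=[
    {"offset":[0.0004,0.0004,0],"dr":[0,0,0],"grip":0},
    {"offset":[0,0,0],"dr":[0,0,0],"grip":0},
  ],
)

```text
time_s: 13.18
tool_pos: [0.5388, -0.2188, -0.0033]
ee_rot: [[-0.711, 0.703, 0.0], [0.703, 0.711, -0.001], [-0.001, -0.001, -1.0]]
wrist_force: [-3.5, -1.9, 8.7]
gripper_width: 0.0425
```

Call:
arm_command(
  plan=[
    {"offset":[0.0004,0.0004,0],"dr":[0,0,0],"grip":0},
    {"offset":[0,0,0],"dr":[0,0,0],"grip":0},
  ],
)

```text
time_s: 13.42
tool_pos: [0.5393, -0.2183, -0.0033]
ee_rot: [[-0.711, 0.703, 0.001], [0.703, 0.711, -0.001], [-0.001, -0.0, -1.0]]
wrist_force: [-3.5, -3.4, 9.0]
gripper_width: 0.0429
```

Call:
arm_command(
  plan=[
    {"offset":[0.0007,0.0007,0],"dr":[0,0,0],"grip":0},
    {"offset":[0,0,0],"dr":[0,0,0],"grip":0},
  ],
)

```text
time_s: 13.68
tool_pos: [0.5398, -0.2178, -0.0032]
ee_rot: [[-0.711, 0.703, 0.0], [0.703, 0.711, -0.001], [-0.001, -0.001, -1.0]]
wrist_force: [-3.8, -4.2, 9.5]
gripper_width: 0.0428
```

Call:
arm_command(
  plan=[
    {"offset":[0.0007,0.0007,0],"dr":[0,0,0],"grip":0},
    {"offset":[0,0,0],"dr":[0,0,0],"grip":0},
  ],
)

```text
time_s: 13.92
tool_pos: [0.5398, -0.2178, -0.0032]
ee_rot: [[-0.711, 0.703, -0.001], [0.703, 0.711, -0.002], [-0.001, -0.002, -1.0]]
wrist_force: [-7.4, -6.4, 12.4]
gripper_width: 0.0425
```

Contact with the long fence: motion stopped and the force is rising. Now slide along it toward the short fence.

Call:
arm_command(
  plan=[
    {"offset":[0.0015,-0.0014,0],"dr":[0,0,0],"grip":0},
    {"offset":[0.0021,-0.0021,0],"dr":[0,0,0],"grip":0},
    {"offset":[0.0021,-0.0021,0],"dr":[0,0,0],"grip":0},
    {"offset":[0.0014,-0.0014,0],"dr":[0,0,0],"grip":0},
    {"offset":[0.0007,-0.0007,0],"dr":[0,0,0],"grip":0},
    {"offset":[0,0,0],"dr":[0,0,0],"grip":0},
  ],
)

```text
time_s: 14.68
tool_pos: [0.5466, -0.2245, -0.0033]
ee_rot: [[-0.711, 0.703, -0.003], [0.703, 0.711, -0.001], [0.002, -0.003, -1.0]]
wrist_force: [-15.0, 0.2, 20.2]
gripper_width: 0.0428
```

Call:
arm_command(
  plan=[
    {"offset":[0.0007,-0.0007,0],"dr":[0,0,0],"grip":0},
    {"offset":[0.0007,-0.0007,0],"dr":[0,0,0],"grip":0},
    {"offset":[0,0,0],"dr":[0,0,0],"grip":0},
  ],
)

```text
time_s: 15.05
tool_pos: [0.548, -0.2259, -0.0033]
ee_rot: [[-0.711, 0.703, -0.003], [0.703, 0.711, -0.001], [0.002, -0.003, -1.0]]
wrist_force: [-15.3, 0.5, 20.6]
gripper_width: 0.0428
```

Call:
arm_command(
  plan=[
    {"offset":[0.0007,-0.0007,0],"dr":[0,0,0],"grip":0},
    {"offset":[0,0,0],"dr":[0,0,0],"grip":0},
  ],
)

```text
time_s: 15.3
tool_pos: [0.5487, -0.2266, -0.0033]
ee_rot: [[-0.711, 0.703, -0.003], [0.703, 0.711, -0.001], [0.002, -0.003, -1.0]]
wrist_force: [-15.0, 0.4, 19.8]
gripper_width: 0.0426
```

Call:
arm_command(
  plan=[
    {"offset":[0.0007,-0.0007,0.0003],"dr":[0,0,0],"grip":0},
    {"offset":[0.0007,-0.0007,0],"dr":[0,0,0],"grip":0},
    {"offset":[0,0,0],"dr":[0,0,0],"grip":0},
  ],
)

```text
time_s: 15.68
tool_pos: [0.5502, -0.2279, -0.0032]
ee_rot: [[-0.711, 0.703, -0.003], [0.703, 0.711, -0.0], [0.002, -0.003, -1.0]]
wrist_force: [-12.8, -1.6, 13.4]
gripper_width: 0.0427
```

Call:
arm_command(
  plan=[
    {"offset":[0.0007,-0.0007,0],"dr":[0,0,0],"grip":0},
    {"offset":[0,0,0],"dr":[0,0,0],"grip":0},
  ],
)

```text
time_s: 15.92
tool_pos: [0.5509, -0.2286, -0.0032]
ee_rot: [[-0.711, 0.703, -0.003], [0.703, 0.711, -0.001], [0.002, -0.003, -1.0]]
wrist_force: [-13.1, -1.8, 14.3]
gripper_width: 0.043
```

Call:
arm_command(
  plan=[
    {"offset":[0.0007,-0.0007,0],"dr":[0,0,0],"grip":0},
    {"offset":[0,0,0],"dr":[0,0,0],"grip":0},
  ],
)

```text
time_s: 16.18
tool_pos: [0.5511, -0.2289, -0.0032]
ee_rot: [[-0.712, 0.703, -0.004], [0.703, 0.712, 0.0], [0.003, -0.003, -1.0]]
wrist_force: [-17.9, 1.9, 17.3]
gripper_width: 0.0427
```

Call:
arm_command(
  plan=[
    {"offset":[0.0007,-0.0007,0],"dr":[0,0,0],"grip":0},
    {"offset":[0,0,0],"dr":[0,0,0],"grip":0},
  ],
)

```text
time_s: 16.42
tool_pos: [0.551, -0.2288, -0.0032]
ee_rot: [[-0.712, 0.702, -0.006], [0.702, 0.712, 0.001], [0.005, -0.003, -1.0]]
wrist_force: [-22.8, 6.0, 21.5]
gripper_width: 0.0428
```

Contact with the short fence too (force rising, motion stopped). The tool has tilted about 0.35° under load, so I check that the flange is flat and seated.

```bash
cat > chk.py <<'E'
from h import *
import sys
t=sys.argv[1]
d=snap('wrist',t);snap('side',t);s=env.state()
f=s['wrist_force'];X=np.array([.7134,-.7007,0]);Y=np.array([.7007,.7134,0])
print('t',s['time_s'],'F xc,yc,z',(f@X).round(1),(f@Y).round(1),f[2].round(1),'M',s['moment'].round(2),'w',s['gripper_width'],s['tool_pos'].round(4),'zax',s['ee_rot'][:,2].round(4),'yaw',np.degrees(np.arctan2(s['ee_rot'][1,1],s['ee_rot'][0,1])).round(2))
c=cloud(d)
def plane(sel):
    P=c[sel];A=np.c_[P[:,:2]-P[:,:2].mean(0),np.ones(len(P))];k,*_=np.linalg.lstsq(A,P[:,2],rcond=None)
    r=P[:,2]-A@k;g=abs(r)<2.5*r.std();k,*_=np.linalg.lstsq(A[g],P[g,2],rcond=None)
    return k[2],k[0]*X[0]+k[1]*X[1],k[0]*Y[0]+k[1]*Y[1],len(P)
h=cv2.cvtColor(d['img'],cv2.COLOR_RGB2HSV);gray=h[...,1]<60
blue=(h[...,0]>95)&(h[...,0]<125)&(h[...,1]>110)
rel=c[...,:2]-s['tool_pos'][:2];u=rel@X[:2];w=rel@Y[:2]
fl=gray&(abs(c[...,2]-.027)<.007)&(u>-.042)&(u<-.026)&(abs(w)<.030)
pl=gray&(abs(c[...,2]-.014)<.006)&(u<-.05)&(abs(w)<.06)
print('flange plane z,slope xc,yc',np.round(plane(fl),4));print('plate',np.round(plane(pl),4))
a=cv2.imread(f'pics/side_{t}.png')[180:320,260:400];cv2.imwrite(f'pics/side_{t}c.png',cv2.resize(a,None,fx=4.2,fy=4.2,interpolation=2))
b=cv2.imread(f'pics/wrist_{t}.png');cv2.imwrite(f'pics/wrist_{t}c.png',cv2.resize(b[60:300,220:480],None,fx=2.5,fy=2.5,interpolation=2))
E
python3 chk.py 6
```

```text
t 16.525 F xc,yc,z -21.2 -11.7 23.4 M [1.47 4.29 0.19] w 0.042865179781272876 [ 0.551  -0.2288 -0.0032] zax [-0.0062  0.0013 -1.    ] yaw 45.38
flange plane z,slope xc,yc [ 2.560e-02 -8.400e-03 -2.200e-03  4.724e+03]
plate [ 1.3500e-02 -1.0000e-03  4.0000e-04  3.3742e+04]
```

View pics/wrist_6c.png

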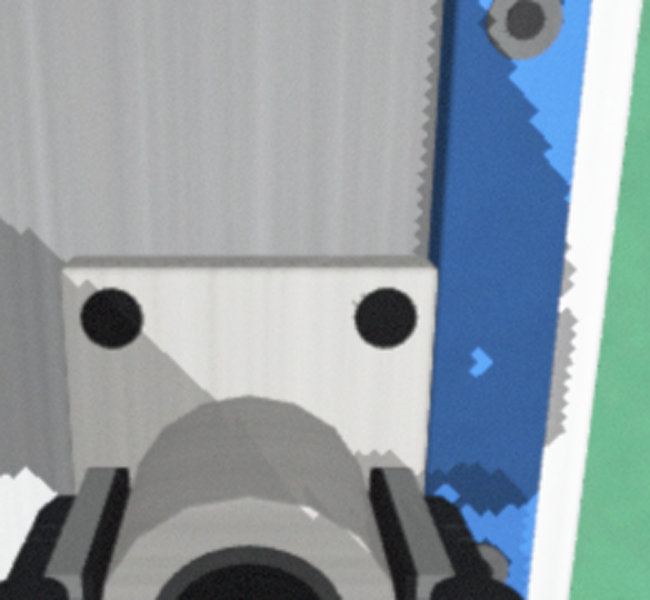

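View pics/side_6c.png

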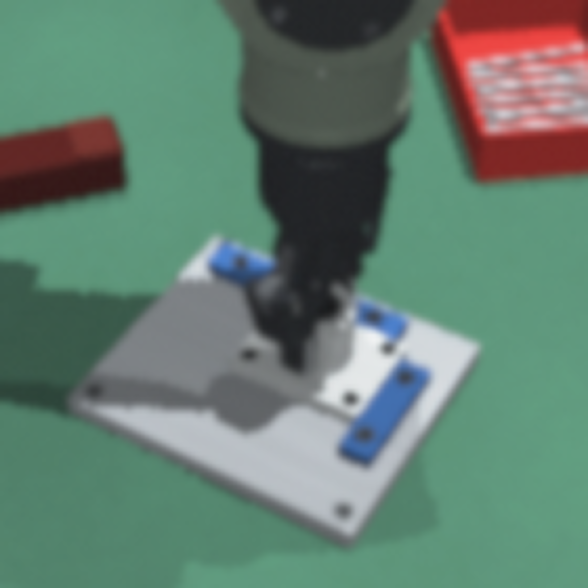

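Both flange edges touch the fences, but the housing leans with the tool: the rear (−x) edge is up by about 0.5 mm (slope −0.007 relative to the plate). I turn the command back to cancel the tilt.

Call:
arm_command(
  plan=[
    {"offset":[0,0,0],"dr":[-0.0015,-0.004,0],"grip":0},
    {"offset":[0,0,0],"dr":[-0.0005,-0.003,0],"grip":0},
    {"offset":[0,0,0],"dr":[0,0,0],"grip":0},
  ],
)

```text
time_s: 16.9
tool_pos: [0.5513, -0.229, -0.0033]
ee_rot: [[-0.712, 0.702, 0.002], [0.702, 0.712, -0.001], [-0.002, 0.0, -1.0]]
wrist_force: [-19.0, 5.1, 20.1]
gripper_width: 0.0429
```

```bash
python3 chk.py 7
```

```text
t 17.0 F xc,yc,z -17.2 -10.8 19.5 M [1.16 3.94 0.19] w 0.042689851924841905 [ 0.5513 -0.229  -0.0033] zax [ 0.0015 -0.001  -1.    ] yaw 45.37
flange plane z,slope xc,yc [ 2.550e-02 -1.250e-02  6.000e-04  4.717e+03]
plate [ 1.3500e-02 -9.0000e-04  4.0000e-04  3.3909e+04]
```

```bash
cat > pl.py <<'E'
from h import *
X=np.array([.7134,-.7007]);Y=np.array([.7007,.7134])
def fit(P):
    A=np.c_[P[:,:2]-P[:,:2].mean(0),np.ones(len(P))]
    for _ in range(3):
        k,*_=np.linalg.lstsq(A,P[:,2],rcond=None);r=P[:,2]-A@k;g=abs(r)<2*r.std();A,P=A[g],P[g]
    return k[2].round(4),(k[:2]@X).round(4),(k[:2]@Y).round(4),len(P),r.std().round(5)
def run(t,X,Y,zt):
    d=load('wrist',t);c=cloud(d)
    # same pixel windows on flange left and right of hub in all pictures
    S=np.concatenate([c[172:232,250:268].reshape(-1,3),c[172:232,372:389].reshape(-1,3),c[172:208,250:390].reshape(-1,3)])
    S=S[abs(S[:,2]-zt)<.006]
    n=np.array(d['attitude']);print(t,fit(S),'cam z',n[:,2].round(4))
run('5',X,Y,.094);run('6',X,Y,.0255);run('7',X,Y,.0255)
X3=np.array([.832,-.5547]);Y3=np.array([.5547,.832])
th=np.radians(33.75);Y3=np.array([np.cos(th),np.sin(th)]);X3=np.array([Y3[1],-Y3[0]])
X,Y=X3,Y3
run('3',X3,Y3,.011);run('4',X3,Y3,.095)
E
python3 pl.py
```

```text
5 (np.float64(0.0942), np.float64(-0.0128), np.float64(-0.0005), 6365, np.float64(0.00051)) cam z [ 0.2124 -0.2089 -0.9546]
6 (np.float64(0.0256), np.float64(-0.0086), np.float64(-0.0022), 6420, np.float64(0.00052)) cam z [ 0.2076 -0.2087 -0.9557]
7 (np.float64(0.0255), np.float64(-0.0097), np.float64(0.0009), 6413, np.float64(0.00051)) cam z [ 0.215  -0.2109 -0.9536]
3 (np.float64(0.0105), np.float64(-0.01), np.float64(0.0007), 6418, np.float64(0.00053)) cam z [ 0.1668 -0.2487 -0.9541]
4 (np.float64(0.0952), np.float64(-0.0119), np.float64(-0.0007), 6377, np.float64(0.00051)) cam z [ 0.1667 -0.2487 -0.9541]
```

Using the flange resting on the table (picture 3: −0.0100, 0.0007) as the baseline, the earlier tilt was only in y (0.003). It is now flat: −0.0097, 0.0009. I ease the grip so the yaw can settle, then press harder into both fences.

Call:
arm_command(
  plan=[
    {"offset":[0,0,0],"dr":[0,0,0],"grip":0},
    {"offset":[0.0007,0.0007,0],"dr":[0,0,0],"grip":0},
    {"offset":[0.0007,0.0007,0],"dr":[-0.001,0.001,0],"grip":0},
    {"offset":[0.0004,-0.0004,0],"dr":[-0.001,0.001,0],"grip":0},
    {"offset":[0,0,0],"dr":[0,0,0],"grip":0},
  ],
  squeeze=30,
)

```text
time_s: 17.62
tool_pos: [0.5512, -0.2291, -0.0032]
ee_rot: [[-0.711, 0.703, -0.004], [0.703, 0.711, -0.004], [0.0, -0.006, -1.0]]
wrist_force: [-31.1, 1.1, 29.6]
gripper_width: 0.0428
```

```bash
python3 chk.py 8; python3 - <<'E'
from h import *
import pl
E
```

```text
t 17.725 F xc,yc,z -23.5 -21.0 29.4 M [0.63 6.19 0.28] w 0.04257073512972423 [ 0.5512 -0.229  -0.0032] zax [-0.004  -0.0039 -1.    ] yaw 45.32
flange plane z,slope xc,yc [ 2.570e-02 -1.430e-02 -5.000e-03  4.703e+03]
plate [ 1.3500e-02 -7.0000e-04  6.0000e-04  3.3814e+04]
5 (np.float64(0.0942), np.float64(-0.0128), np.float64(-0.0005), 6365, np.float64(0.00051)) cam z [ 0.2124 -0.2089 -0.9546]
6 (np.float64(0.0256), np.float64(-0.0086), np.float64(-0.0022), 6420, np.float64(0.00052)) cam z [ 0.2076 -0.2087 -0.9557]
7 (np.float64(0.0255), np.float64(-0.0097), np.float64(0.0009), 6413, np.float64(0.00051)) cam z [ 0.215  -0.2109 -0.9536]
3 (np.float64(0.0105), np.float64(-0.01), np.float64(0.0007), 6418, np.float64(0.00053)) cam z [ 0.1668 -0.2487 -0.9541]
4 (np.float64(0.0952), np.float64(-0.0119), np.float64(-0.0007), 6377, np.float64(0.00051)) cam z [ 0.1667 -0.2487 -0.9541]
```

The y-tilt correction went the wrong way; correcting it.

Call:
arm_command(
  plan=[
    {"offset":[0,0,0],"dr":[0.0022,-0.0022,0],"grip":0},
    {"offset":[0,0,0.0003],"dr":[0.002,-0.002,0],"grip":0},
    {"offset":[0,0,0],"dr":[0,0,0],"grip":0},
    {"offset":[0,0,0],"dr":[0,0,0],"grip":0},
  ],
  squeeze=30,
)

```text
time_s: 18.23
tool_pos: [0.5513, -0.2289, -0.0033]
ee_rot: [[-0.711, 0.703, 0.0], [0.703, 0.711, 0.0], [0.0, 0.001, -1.0]]
wrist_force: [-28.1, 1.1, 22.5]
gripper_width: 0.0429
```

```bash
python3 chk.py 9; sed -i 's/^run(.5.*$/import sys\nfor t in sys.argv[1:]: run(t,X,Y,.0255)/' pl.py; python3 pl.py 8 9
```

```text
t 18.325 F xc,yc,z -22.0 -18.2 21.8 M [0.2  5.81 0.29] w 0.04265189241588609 [ 0.5513 -0.2289 -0.0033] zax [ 3.e-04  5.e-04 -1.e+00] yaw 45.33
flange plane z,slope xc,yc [ 2.560e-02 -1.410e-02 -6.000e-04  4.717e+03]
plate [ 1.350e-02 -9.000e-04  1.000e-04  3.387e+04]
8 (np.float64(0.0257), np.float64(-0.0148), np.float64(-0.005), 6363, np.float64(0.00052)) cam z [ 0.2094 -0.2139 -0.9541]
9 (np.float64(0.0256), np.float64(-0.0116), np.float64(-0.0011), 6401, np.float64(0.00052)) cam z [ 0.2136 -0.2096 -0.9542]
3 (np.float64(0.0105), np.float64(-0.01), np.float64(0.0007), 6418, np.float64(0.00053)) cam z [ 0.1668 -0.2487 -0.9541]
4 (np.float64(0.0952), np.float64(-0.0119), np.float64(-0.0007), 6377, np.float64(0.00051)) cam z [ 0.1667 -0.2487 -0.9541]
```

```bash
cat > yaw.py <<'E'
from h import *
import sys
def line(P):
    vx,vy,x0,y0=cv2.fitLine(np.array(P,np.float32),cv2.DIST_HUBER,0,.001,.001).ravel()
    if vx<0:vx,vy=-vx,-vy
    return np.degrees(np.arctan2(vy,vx)),np.array([x0,y0]),np.array([vx,vy])
def edge(g,a0,a1,axis,pol):  # subpixel strongest gradient with sign pol
    G=pol*np.diff(g);i=int(np.argmax(G[a0:a1]))+a0
    w=G[i-2:i+3].clip(0);return (w*np.arange(i-2,i+3)).sum()/w.sum()+.5
for t in sys.argv[1:]:
    d=load('wrist',t);im=cv2.GaussianBlur(d['img'],(0,0),.8).astype(float);g=im.sum(2);red=im[...,0]
    zt=.027
    E=[onplane(d,u,edge(g[:,u],155,175,0,1),zt)[:2] for u in list(range(255,380))]
    Rr=[onplane(d,edge(red[v],380,410,1,-1),v,zt)[:2] for v in range(172,235)]
    inn=[onplane(d,edge(red[v],380,410,1,-1),v,.0155)[:2] for v in range(76,150)] # foot of the inner face, shading may shift it
    o=[]
    h=cv2.cvtColor(d['img'],cv2.COLOR_RGB2HSV);m=(h[...,0]>95)&(h[...,0]<125)&(h[...,1]>110)
    m[:,:385]=0;m[:,470:]=0
    for v in range(80,240):
        w=np.where(m[v])[0]; o.append(onplane(d,w.max()+.5,v,.026)[:2])
    e,r,i,oo=map(line,(E,Rr,inn,o))
    n=np.array([-oo[2][1],oo[2][0]]);print(t,'rear edge',e[0]-90,'long edge',r[0],'fence foot',i[0],'fence outer',oo[0],'flange edge to outer mm',((oo[1]-r[1])@n*1000).round(2), [ ((oo[1]-p)@n*1000).round(1) for p in (np.mean(Rr[:15],0),np.mean(Rr[-15:],0))])
E
python3 yaw.py 6 7 8 9
```

```text
6 rear edge -44.52137 long edge -44.68575 fence foot -44.36152 fence outer -44.518772 flange edge to outer mm 21.47 [np.float64(21.5), np.float64(21.5)]
7 rear edge -44.490627 long edge -44.60923 fence foot -44.430637 fence outer -44.504 flange edge to outer mm 21.46 [np.float64(21.5), np.float64(21.5)]
8 rear edge -44.46186 long edge -44.65987 fence foot -44.41771 fence outer -44.515118 flange edge to outer mm 21.42 [np.float64(21.4), np.float64(21.4)]
9 rear edge -44.519444 long edge -44.359848 fence foot -44.420677 fence outer -44.52807 flange edge to outer mm 21.47 [np.float64(21.5), np.float64(21.4)]
```

View pics/wrist_9c.png

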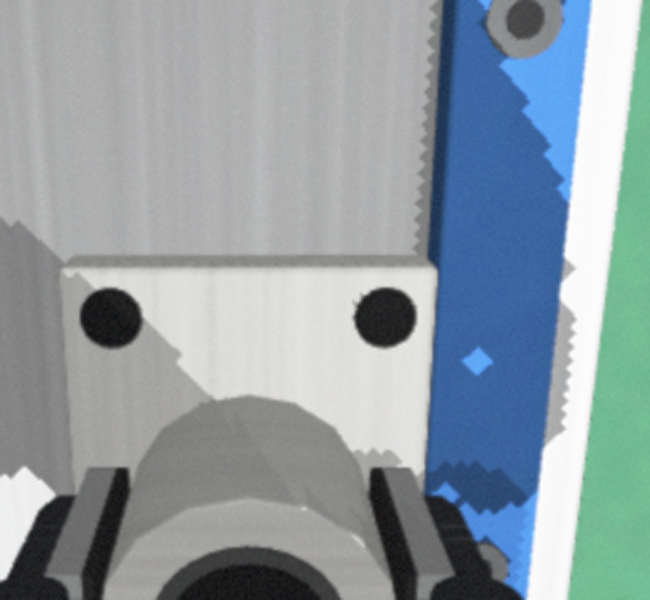

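View pics/side_9c.png

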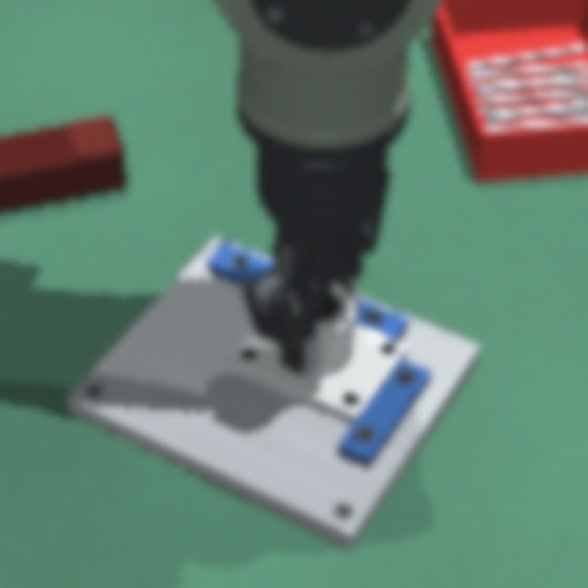

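Rear flange edge and fence agree within 0.01°, and the flange edge lies at the fence's inner face (21.5 of 22 mm from the outer edge along its length). In the pictures the flange touches the long fence from (436,265) to (428,490), and the short fence in the side crop at (400,370). I tighten the grip and settle.

Call:
arm_command(
  plan=[
    {"offset":[0,0,0],"dr":[0,0,0],"grip":0},
    {"offset":[0,0,0],"dr":[0.0005,-0.0005,0],"grip":0},
    {"offset":[0,0,0],"dr":[0,0,0],"grip":0},
    {"offset":[0,0,0],"dr":[0,0,0],"grip":0},
    {"offset":[0,0,0],"dr":[0,0,0],"grip":0},
    {"offset":[0,0,0],"dr":[0,0,0],"grip":0},
  ],
  squeeze=70,
)

```text
time_s: 19.08
tool_pos: [0.5513, -0.2289, -0.0033]
ee_rot: [[-0.711, 0.703, 0.001], [0.703, 0.711, 0.001], [0.0, 0.001, -1.0]]
wrist_force: [-28.8, 2.5, 22.2]
gripper_width: 0.0426
```

```bash
python3 chk.py 10; python3 pl.py 10 3; python3 yaw.py 10; python3 -c "
from h import *
snap('top','10')"
```

```text
t 19.175 F xc,yc,z -21.5 -17.7 21.1 M [0.18 5.86 0.27] w 0.04290664972133834 [ 0.5513 -0.2288 -0.0033] zax [ 8.e-04  1.e-03 -1.e+00] yaw 45.34
flange plane z,slope xc,yc [ 2.550e-02 -8.800e-03 -3.000e-04  4.732e+03]
plate [ 1.3500e-02 -4.0000e-04  5.0000e-04  3.3879e+04]
10 (np.float64(0.0255), np.float64(-0.0104), np.float64(-0.0007), 6420, np.float64(0.00052)) cam z [ 0.2141 -0.2091 -0.9542]
3 (np.float64(0.0), np.float64(0.0), np.float64(0.0), 0, np.float64(nan)) cam z [ 0.1668 -0.2487 -0.9541]
3 (np.float64(0.0105), np.float64(-0.01), np.float64(0.0007), 6418, np.float64(0.00053)) cam z [ 0.1668 -0.2487 -0.9541]
4 (np.float64(0.0952), np.float64(-0.0119), np.float64(-0.0007), 6377, np.float64(0.00051)) cam z [ 0.1667 -0.2487 -0.9541]
10 rear edge -44.522537 long edge -44.37866 fence foot -44.36472 fence outer -44.535213 flange edge to outer mm 21.45 [np.float64(21.5), np.float64(21.4)]pl.py:4: RuntimeWarning: Mean of empty slice.
  A=np.c_[P[:,:2]-P[:,:2].mean(0),np.ones(len(P))]
  ret = um.true_divide(
  ret = _var(a, axis=axis, dtype=dtype, out=out, ddof=ddof,
  arrmean = um.true_divide(arrmean, div, out=arrmean,
  ret = ret.dtype.type(ret / rcount)
```

View pics/top_10.png

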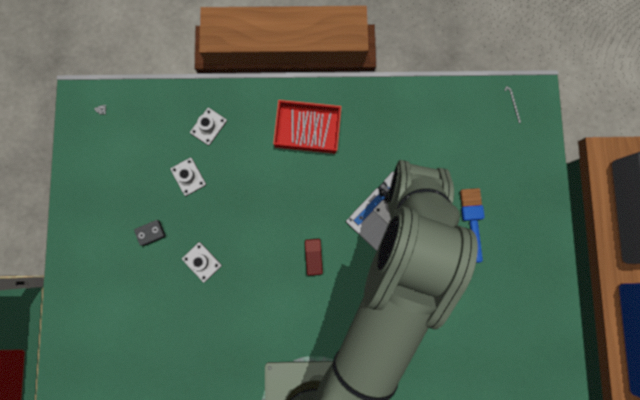

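The top view shows the wax bar (313,257), block (150,233), tray (308,127), brush and the other three housings unmoved. The housing is seated and the forces are steady, so I hand in.

```bash
python3 -c "
from plant import env
print(env.close_job())"
```

```text
the job is handed in; nothing more can be done
None
```

I picked up the rightmost of the four housings and set it flange down on the fixture plate. I slid it home against the long fence and then the short one, and handed in at about 19 s with it still gripped and pressed.

**Last checks:**
- **Push:** about 21 N towards the short fence, 18 N towards the long fence and 21 N down. All three were steady, with the grip set to 70 N.
- **Fit:** the flange lined up with the long fence to about 0.01° at its rear edge, and 0.15° at its less reliable long edge. It was flat to about 0.1° compared with when it stood on the table.
- **Short fence:** contact there rests on the motion stopping, the force rise and the side picture, because the wrist camera could not see it.
- **Other things:** the wax bar, clamp block, brush, tray and the three look-alikes had not moved in the last top picture.

**What went wrong or disagreed:**
- **First grasp:** it closed on nothing. The real fingertips end about 37 mm short of the reported tool point, by wrist depth and the side view, so I allowed for that and grasped again.
- **Tilt while pressing:** the tool leaned about 0.3° as I pressed. One correction went the wrong way before I levelled it.

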